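Preload the spring scale and hold its pan at the lower line

ROBOT

A 6-joint arm with a two-finger parallel gripper is mounted at the origin on the work surface; the furniture and walls round the work are solid. World frame = base frame: x ahead of the robot, y to its left, z up, the work surface at z = 0. Lengths are in m, angles in rad, forces in N, time in s.
With the tool pointing down it reaches from about 0.275 to 0.875 m from the base axis. Payload 12.5 kg.
Tool frame: the origin (TCP) lies at the very end of the fingers, on their centre line; the grasp point (between the pads) lies 19 mm behind it; z points along the fingers, y is the line along which they close (so a half turn about z gives the same grasp; the last joint's range is limited). The gripper opens to 85 mm and grips with 20 to 120 N. Pads are 22 mm wide; open, the fingers measure 114 mm over their backs; the gripper's body (76 mm by 85 mm) begins 54 mm behind the grasp point. The pads swing forward as they close: fully open they stand 13 mm farther back than shut.
Start: joints at [-1.379, 0.351, 1.652, -0, 1.139, -0.085], TCP at [0.15, -0.529, 0.231] pointing down, gripper open.
Joint ranges: [-2.75, 2.75], [-0.79, 2.1], [0.01, 2.65], [-1.57, 4.71], [0.07, 3.14], [-2.87, 2.87]. Speed limits (rad/s): [2.22, 2.22, 2.79, 3.14, 3.14, 3.14].

INTERFACE

Orientations are given as [roll, pitch, yaw] about the fixed x, y, z axes, in that order (R = Rz(yaw) Ry(pitch) Rx(roll)).
In Python, from plant import arm, planner, cams, order gives the robot as it stands. Calls block until the motion is done:
- arm.move_pose(position, orientation): joint-space move of the TCP to a pose.
- arm.move_straight(position, rot=None, max_speed=0.15, threshold=None): straight line of the TCP; rot=None keeps the orientation; max_speed is the mean speed in m/s. With threshold (N) it stops when the force on the tool has changed by that much, and returns True; else False.
- arm.move_joints(angles): joint-space move.
- arm.set_gripper(opening): finger opening in m; the grip force is fixed at half the most; returns when the fingers have stopped.
- arm.pause(seconds).
- planner.inverse_kinematics(position, orientation): joint angles nearest the present ones, or None.
- arm.get_state(): the state.
- cams.get_image(name): name is "scene" or "top" or "wrist"; returns (picture, depth): 400x640x3 uint8, blue, green, red; 400x640 float32, m along the optical axis (not along the pixel's ray), 0 where there is no reading.
- cams.camera_params(name): a dict with "fov_y" (degrees; the focal length in pixels is half the picture's height over the tangent of half this angle, whatever the lens; pixels are square), "cx", "cy" (the principal point, pixels), "origin" and "orientation" of the camera in the world; the wrist camera has in their place "T_tool_cam" (4x4, takes a point from camera to tool coordinates, whose origin is the TCP and whose axes are the flange's). Camera axes: x right, y down, z forward; pixel columns grow to the right and rows downward; lengths in m; the calibration is good to about 2 mm. A picture is of the moment at which its call begins: read the wrist's pose just before it. camera_params takes no time and is no camera call.
A pose or a line that the arm cannot do raises arm.PlanningError and nothing moves.
- order.job_done(): hands the job in; it is judged then, once.
Trained networks look in the newest picture that a camera, given by its name, has taken for a name from the list of things; names that differ only in an ending like _2 or _b are one class to them, and where a whole thing is asked for, a point or a joint stands for the part that bears it (a point fixed in the world has none). Each returns a list of dicts, best first, with "score" (0 to 1); they miss things now and then, are a little off and sometimes report something else, mostly with a low value. They report only what shows in the picture. A call takes as long as a camera call.
- cams.regions_of(camera, query): "region" (400x640 bool, what is visible of it) and "location" ([column, row] in pixels, amid what is visible of it).
The state is a dict: "t": time; "joint_pos": joint angles; "qvel": joint speeds; "effort": joint torques, N m; "tcp_pos": TCP position; "tcp_rot": TCP orientation; "force": force on the tool from outside, world axes, zero at the start; "torque": the same for the moment, N m; "width": finger opening in m; "grip_force": force on a finger pad.
Only numpy, scipy, OpenCV 4.12 (cv2) and the standard library are available. Lean on these libraries where they do the work, as an engineer would, in place of code of your own. Each camera call takes 0.05 s, during which the arm holds its last target. There are 200 camera calls.

TASK

I am about to set the stop screw of the spring kitchen scale. Stand the steel weights upright on its pan one at a time until the pointer, left to itself, rests between the two short ticks on the column, and leave any weight you do not need standing on the counter; then press the round thumb plate straight down with the fingers until the pointer is level with the long lower line, and finish while still holding it there. Leave the other things alone.

Things in the scene. Friction and masses are not known exactly. Their poses are not given: they have to be found in the camera images.
- scale: white spring scale fixed on the counter; origin on the counter under the centre of the pan, x towards the column at the back, y to the left, z up. Housing 150 (x) by 190 (y) mm, 48 mm high, collar on it to 54 mm. The column (84 mm wide, 12 mm thick, 226 mm high) stands at the back, its graduated face at x = +100 mm looking to -x.
- long_line (a point): middle of the long, thick line across the column's face, 154 mm above the counter (pan travel 50 mm). Two short ticks lie above it on the left (+y) half of the face, at 186 and 172 mm above the counter (pan travel 18 and 32 mm)
- pointer (a point): tip of the dark flat pointer (30 mm wide) on a thin upright rod at the pan's back edge; it moves down with the pan in front of the column's face; 204 mm above the counter when unloaded
- pan (a joint): downward travel of the sprung pan in m: 0 unloaded, 0.018 and 0.032 at the two short ticks, 0.050 at the long lower line, end stop at 0.062. Spring about 300 N/m, so one weight sinks it by about 13 mm and it comes to rest in about half a second; it springs back when let go.
- pan_top (a point): centre of the pan's flat upper face (moves with the pan; 126 mm above the counter when unloaded); axes as the scale's. The pan is a rimless steel plate 160 (x) by 260 (y) by 6 mm that only moves straight up and down. The free area for weights is its left part, y from -50 to +105 mm, x from -55 to +45 mm.
- thumb_top (a point): centre of the upper face of the round steel thumb plate, 42 mm across and 6 mm thick, on a short post at the pan's right end (pan x = 0, y = -100 mm); 30 mm above the pan's upper face and moving with it
- weight_a: plain steel cylinder weight standing upright, 46 mm across and 31 mm high, with a small knob (18 mm across) on a neck on top, 48 mm high over all; about 0.4 kg (each within 10 percent); origin at the centre of its underside, z up. The three weights look alike and are interchangeable.
- weight_b: plain steel cylinder weight standing upright, 46 mm across and 31 mm high, with a small knob (18 mm across) on a neck on top, 48 mm high over all; about 0.4 kg (each within 10 percent); origin at the centre of its underside, z up. The three weights look alike and are interchangeable.
- weight_c: plain steel cylinder weight standing upright, 46 mm across and 31 mm high, with a small knob (18 mm across) on a neck on top, 48 mm high over all; about 0.4 kg (each within 10 percent); origin at the centre of its underside, z up. The three weights look alike and are interchangeable.
- wood_mill: turned wooden pepper mill, 55 mm across, 166 mm high, a bystander; origin at the centre of its underside
- spice_jar: spice jar, 45 mm across, 106 mm high, a bystander; origin at the centre of its underside
- tin: low food tin, 86 mm across, 40 mm high, a bystander; origin at the centre of its underside

How it is judged:
By the outcome, as a careful person would: the job done as asked, in the order asked, and still so for the second after the job is handed in, while the arm keeps its last pose, push and grip.
It also fails if it takes over 64 s, if anything falls off the work surface, if the arm or the gripper's body presses on something with over 40 N, if the wrist force passes 120 N, or if a joint passes its speed limit or range.

## Working session

There is one attempt and no reset: what is moved stays moved. The work goes in short steps, each a Python script; the robot and the scene stay as the last script left them, time stands still between calls to the robot, and variables do not carry over. Pictures are saved under pics/ and viewed, at most 10 in all, crops included, and the job is handed in when it is done.

```bash
ls; mkdir -p pics; cat > h.py <<'E'
import numpy as np, cv2
from scipy.spatial.transform import Rotation as R
from plant import arm, planner, cams, order
def campose(name,st=None):
    p=cams.camera_params(name); f=200/np.tan(np.radians(p["fov_y"])/2)
    if "T_tool_cam" in p:
        st=st or arm.get_state(); T=np.eye(4)
        T[:3,:3]=R.from_euler('xyz',st["tcp_rot"]).as_matrix() if np.size(st["tcp_rot"])==3 else np.array(st["tcp_rot"])
        T[:3,3]=st["tcp_pos"]; T=T@np.array(p["T_tool_cam"])
        return f,p["cx"],p["cy"],T
    T=np.eye(4); o=np.array(p["orientation"])
    T[:3,:3]=R.from_euler('xyz',o).as_matrix() if o.size==3 else o
    T[:3,3]=p["origin"]; return f,p["cx"],p["cy"],T
def cloud(name,depth,st=None):
    f,cx,cy,T=campose(name,st); v,u=np.mgrid[0:400,0:640]
    P=np.stack([(u-cx)/f*depth,(v-cy)/f*depth,depth],-1)@T[:3,:3].T+T[:3,3]
    P[depth<=0]=np.nan; return P
E
cat > s1.py <<'E'
from h import *
for n in ("scene","top"):
    im,d=cams.get_image(n); cv2.imwrite(f"pics/{n}1.png",im); P=cloud(n,d)
    print(n,{k:v for k,v in cams.camera_params(n).items()})
    for q in ("weight_a","pan_top","thumb_top","scale","pointer","wood_mill","spice_jar","tin"):
        for r in cams.regions_of(n,q)[:4]:
            p=P[r["region"]]; p=p[~np.isnan(p[:,0])]
            if len(p)==0: print(q,r["score"],r["location"],"nodepth");continue
            print(q,round(r["score"],2),np.round(r["location"]),len(p),np.round(np.percentile(p,[2,50,98],axis=0),3).tolist())
E
python3 s1.py
```

```text
pics
scene {'fov_y': 56.67838289258005, 'cx': 327.18301426231807, 'cy': 199.54715604486125, 'origin': array([-0.33597573,  0.32122813,  0.71530765]), 'orientation': array([-2.1318944 ,  0.01874293, -1.99670259])}
weight_a 0.84 [234. 292.] 330 [[0.366, 0.244, 0.002], [0.376, 0.266, 0.03], [0.4, 0.286, 0.048]]
weight_a 0.66 [229. 235.] 229 [[0.611, 0.215, 0.001], [0.621, 0.236, 0.029], [0.652, 0.256, 0.048]]
weight_a 0.52 [227. 260.] 250 [[0.499, 0.242, 0.004], [0.509, 0.263, 0.03], [0.534, 0.283, 0.048]]
pan_top 0.67 [301. 195.] 1460 [[0.5, -0.094, 0.122], [0.582, 0.004, 0.127], [0.662, 0.077, 0.158]]
thumb_top 0.95 [300. 198.] 1368 [[0.5, -0.093, 0.124], [0.578, 0.007, 0.127], [0.653, 0.077, 0.129]]
thumb_top 0.65 [436. 202.] 471 [[0.432, -0.462, 0.001], [0.442, -0.4, 0.064], [0.508, -0.39, 0.108]]
scale 0.72 [304. 194.] 2961 [[0.501, -0.097, 0.017], [0.592, -0.012, 0.126], [0.68, 0.075, 0.224]]
scale 0.58 [300. 195.] 1416 [[0.5, -0.098, 0.122], [0.579, 0.006, 0.127], [0.657, 0.077, 0.129]]
pointer 0.6 [303. 194.] 1450 [[0.5, -0.096, 0.123], [0.581, 0.004, 0.127], [0.661, 0.077, 0.14
[... 908 characters left out ...]
humb_top 0.65 [322. 165.] 4498 [[0.498, -0.173, 0.121], [0.576, -0.049, 0.126], [0.656, 0.076, 0.156]]
scale 0.62 [322. 168.] 4851 [[0.5, -0.17, 0.078], [0.583, -0.049, 0.127], [0.678, 0.075, 0.223]]
pointer 0.93 [321. 167.] 4572 [[0.498, -0.173, 0.023], [0.576, -0.049, 0.126], [0.656, 0.079, 0.155]]
pointer 0.65 [226. 190.] 176 [[0.503, 0.243, 0.004], [0.523, 0.26, 0.033], [0.545, 0.284, 0.051]]
wood_mill 0.76 [438. 158.] 401 [[0.592, -0.44, 0.01], [0.611, -0.413, 0.123], [0.637, -0.398, 0.163]]
spice_jar 0.52 [434. 210.] 282 [[0.435, -0.452, 0.0], [0.455, -0.401, 0.104], [0.476, -0.387, 0.111]]
tin 0.79 [414. 240.] 623 [[0.314, -0.389, 0.006], [0.352, -0.347, 0.037], [0.39, -0.308, 0.044]]
```

```bash
python3 - <<'E'
from h import *
# pan geometry from both depth maps, pointer/thumb search
for n in ("scene","top"):
    im,d=cams.get_image(n); P=cloud(n,d); x,y,z=P[...,0],P[...,1],P[...,2]
    roi=(x>.45)&(x<.75)&(y>-.25)&(y<.15)
    m=roi&(z>.118)&(z<.134); r=cv2.minAreaRect(P[m][:,:2].astype(np.float32)*1000); print(n,"pan",r, np.median(z[m]))
    m=roi&(z>.145)&(z<.165)&(x<.62)&(y<-.08); print("thumb",m.sum(),np.nanmean(P[m],0) if m.any() else 0)
    m=roi&(z>.216)&(z<.24); print("coltop",cv2.minAreaRect(P[m][:,:2].astype(np.float32)*1000) if m.any() else 0, np.median(z[m]))
    m=(z>.04)&(z<.056)&(y>.2)&(y<.3)&(x>.35)&(x<.68)
    k,l,s,c=cv2.connectedComponentsWithStats(m.astype(np.uint8))
    for i in range(1,k):
        if s[i,4]>5: print("knob",s[i,4],np.mean(P[l==i],0).round(4))
    m=(z>.022)&(z<.037)&(y>.2)&(y<.3)&(x>.35)&(x<.68)
    k,l,s,c=cv2.connectedComponentsWithStats(m.astype(np.uint8))
    for i in range(1,k):
        if s[i,4]>20: q=P[l==i]; print("body",s[i,4],((q.min(0)+q.max(0))/2).round(4),np.ptp(q,axis=0).round(3))
a=cv2.imread("pics/scene1.png");b=cv2.imread("pics/top1.png")
cv2.imwrite("pics/a.png",np.vstack([cv2.resize(a[120:340,140:480],(800,300)) if 0 else cv2.resize(a[130:330,180:500],(480,300)),cv2.resize(b[100:300,180:500],(480,300))]))
E
```

```text
scene pan ((587.7297973632812, -20.299232482910156), (196.9927520751953, 189.47512817382812), 86.084228515625) 0.12647752407167367
thumb 0 0
coltop ((677.416748046875, -56.37418746948242), (83.26013946533203, 18.400985717773438), 87.93636322021484) 0.22320992268919082
knob 22 [0.6328 0.2356 0.0462]
knob 25 [0.5202 0.2626 0.046 ]
knob 37 [0.3865 0.2653 0.0463]
body 119 [0.6341 0.2363 0.0293] [0.046 0.044 0.014]
body 150 [0.5208 0.2622 0.0296] [0.048 0.045 0.015]
body 191 [0.3853 0.2653 0.0293] [0.043 0.045 0.014]
top pan ((586.3573608398438, -48.944122314453125), (260.2870178222656, 181.14950561523438), 86.83129119873047) 0.12632234683612076
thumb 156 [ 0.57009652 -0.14832345  0.15625089]
coltop ((679.2891845703125, -55.34102249145508), (81.75344848632812, 16.35672378540039), 86.49939727783203) 0.22530723164253041
knob 26 [0.6356 0.2377 0.0466]
knob 23 [0.5241 0.2638 0.0476]
knob 24 [0.39   0.2671 0.0465]
body 121 [0.6363 0.2375 0.0298] [0.043 0.045 0.014]
body 123 [0.5244 0.2633 0.0292] [0.043 0.043 0.014]
body 130 [0.3907 0.2667 0.0299] [0.042 0.044 0.014]
```

View pics/a.png

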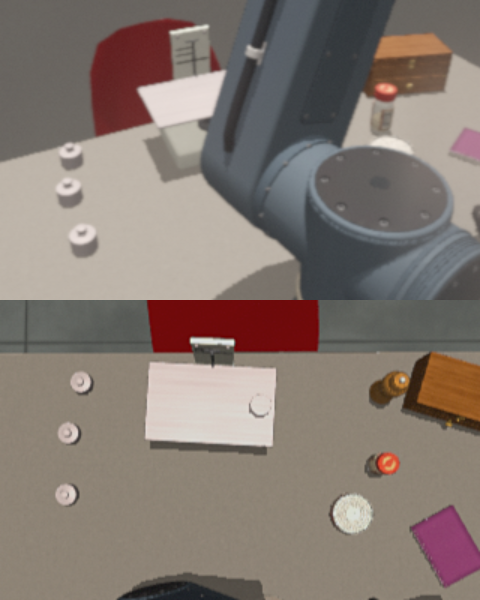

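The view shows three knobbed weights on the left (crop pixels ~(80,382), (68,433), (66,494) in the top view), the pan with the round thumb plate at (260,405), and the column behind the pan. Together the measurements put the pan centre at about (0.5755, -0.0485), yaw -3.1°. I'll pick up the first weight now.

```bash
cat >> h.py <<'E'
C=np.array([.5755,-.0485]); YAW=np.radians(-3.1)
def sc(x,y): return C+np.array([[np.cos(YAW),-np.sin(YAW)],[np.sin(YAW),np.cos(YAW)]])@[x,y]
def down(yaw): return [np.pi,0,yaw]
def up(s): return np.array([s["tcp_pos"][0],s["tcp_pos"][1]])
def show(tag):
    s=arm.get_state(); print(tag,"t",round(s["t"],2),"tcp",np.round(s["tcp_pos"],4),"w",round(s["width"],4),"gf",round(s["grip_force"],1),"F",np.round(s["force"],1))
E
python3 - <<'E'
from h import *
show("start"); print(arm.get_state()["tcp_rot"])
best=None
for yaw in (np.pi/2+YAW,-np.pi/2+YAW):
    qs=[planner.inverse_kinematics([*p,.2],down(yaw)) for p in ([.388,.266],[.5222,.263],sc(-8,0)*0+sc(-.008,.07))]
    print(yaw,[None if q is None else np.round(q,2) for q in qs])
    if all(q is not None for q in qs):
        m=max(abs(q[5]) for q in qs)
        if best is None or m<best[0]: best=(m,yaw)
yaw=best[1]; print(best)
A=[.5222,.263]
arm.set_gripper(.085)
arm.move_pose([*A,.16],down(yaw))
s=arm.get_state(); im,d=cams.get_image("wrist"); cv2.imwrite("pics/w1.png",im); P=cloud("wrist",d,s)
z=P[...,2]; m=(z>.04)&(z<.056)&(np.hypot(P[...,0]-A[0],P[...,1]-A[1])<.04)
print("knob wrist",m.sum(),P[m].mean(0) if m.any() else 0)
m=(z>.026)&(z<.036)&(np.hypot(P[...,0]-A[0],P[...,1]-A[1])<.04)
q=P[m]; print("body",m.sum(),(q.min(0)+q.max(0))/2,np.ptp(q,axis=0)); show("above")
E
```

```text
start t 1.0 tcp [ 0.1503 -0.5291  0.2313] w 0.0855 gf 0.0 F [ 0.3 -0.4 -0.8]
[ 3.14159172e+00 -5.34955436e-05  2.76794114e-01]
1.5166911199830724 [array([ 0.5 ,  0.25,  1.88, -0.  ,  1.01,  0.56]), array([ 0.39,  0.45,  1.59, -0.  ,  1.1 ,  0.44]), array([-0.04,  0.42,  1.63, -0.  ,  1.09,  0.01])]
-1.6249015336067207 [array([ 0.5 ,  0.25,  1.88,  0.  ,  1.01, -2.59]), array([ 0.39,  0.45,  1.59,  0.  ,  1.1 , -2.7 ]), None]
(np.float64(0.5560703864560272), np.float64(1.5166911199830724))
knob wrist 351 [0.52497171 0.26440717 0.048013  ]
body 1661 [0.52500415 0.26399026 0.03099828] [0.04525429 0.04493267 0.00995767]
above t 4.34 tcp [0.5225 0.2625 0.1601] w 0.0849 gf 0.0 F [ 0.3 -0.1  0.5]
```

```bash
cat >> h.py <<'E'
Y=np.pi/2+YAW
def pick(x,y):
    arm.move_straight([x,y,.003],max_speed=.12); show("low")
    arm.set_gripper(.0); show("closed")
    arm.move_straight([x,y,.22],max_speed=.15); show("lifted")
    s=arm.get_state(); return .025<s["width"]<.06
def place(sx,sy,pan):   # pan = pan height once the weight rests
    p=sc(sx,sy); arm.move_pose([*p,.22],down(Y)); 
    arm.move_straight([*p,pan+.026],max_speed=.12)
    arm.move_straight([*p,pan+.004],max_speed=.04); show("on pan")
def pointer(tag):
    for n in ("top","scene"):
        im,d=cams.get_image(n); P=cloud(n,d); cv2.imwrite(f"pics/{tag}_{n}.png",im)
        i=np.argwhere((np.hypot(P[...,0]-C[0],P[...,1]-C[1])<.07)&(P[...,1]>-.12))
        z=P[i[:,0],i[:,1],2]; z=z[(z>.06)&(z<.135)]
        h,e=np.histogram(z,np.arange(.06,.136,.001)); print(n,"pan z mode",e[h.argmax()]+.0005,h.max(),np.median(z[abs(z-e[h.argmax()])<.003]))
E
python3 - <<'E'
from h import *
if pick(.525,.264):
    place(-.008,.072,.113)
E
```

```text
low t 5.8 tcp [0.5254 0.2642 0.0037] w 0.0852 gf 0.0 F [ 0.1  0.  -0. ]
closed t 6.28 tcp [0.5253 0.2641 0.0037] w 0.044 gf 61.1 F [-1.3 -0.5  6.2]
lifted t 7.88 tcp [0.5246 0.2639 0.2191] w 0.044 gf 61.5 F [ 0.5  0.5 -3.9]
on pan t 10.37 tcp [0.5716 0.0238 0.1172] w 0.0437 gf 62.0 F [ 0.6 -0.4 -0.6]
```

```bash
python3 - <<'E'
from h import *
arm.set_gripper(.085); show("open")
p=arm.get_state()["tcp_pos"]; arm.move_straight([p[0],p[1],.22],max_speed=.12)
s=arm.get_state(); im,d=cams.get_image("wrist"); cv2.imwrite("pics/w2.png",im); P=cloud("wrist",d,s)
z=P[...,2]; r=np.hypot(P[...,0]-p[0],P[...,1]-p[1])<.05
for lo,hi in ((.09,.13),(.135,.15),(.15,.17)):
    m=r&(z>lo)&(z<hi); print(lo,m.sum(),np.median(P[m],0))
arm.move_pose([.390,.267,.16],down(Y)); pointer("p1"); show("")
E
```

```text
open t 10.85 tcp [0.5714 0.0238 0.117 ] w 0.0847 gf 0.0 F [ 0.6  1.  -0.9]
0.09 8228 [0.57222893 0.03501043 0.11357255]
0.135 2504 [0.5715339  0.02865146 0.14556963]
0.15 529 [0.57135956 0.02446965 0.16010001]
top pan z mode 0.11250000000000004 236 0.11209283695425687
scene pan z mode 0.0605 0 nan
 t 13.19 tcp [0.3909 0.2665 0.1602] w 0.085 gf 0.0 F [ 0.3 -0.5  0.7]
  return _methods._mean(a, axis=axis, dtype=dtype,
  ret = ret.dtype.type(ret / rcount)
```

View pics/w2.png

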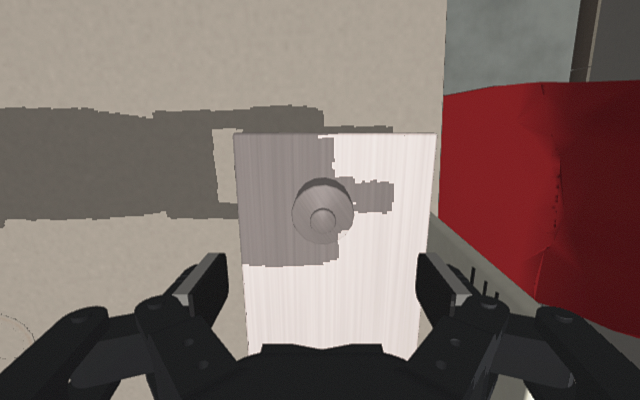

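The weight stands upright at pixel (322,215), well inside the pan. The pan sank about 13.5 mm. Second weight next.

```bash
python3 - <<'E'
from h import *
assert pick(.390,.267)
place(-.008,-.010,.0995)
if abs(arm.get_state()["force"][2])<15:
    arm.set_gripper(.085); show("open")
    p=arm.get_state()["tcp_pos"]; arm.move_straight([p[0],p[1],.21],max_speed=.12)
    # look from a place where the wrist camera is clear and the scene camera sees the column
    arm.move_pose([.40,-.05,.30],down(0)); arm.pause(.3)
    s=arm.get_state(); im,d=cams.get_image("wrist"); cv2.imwrite("pics/w3.png",im); P=cloud("wrist",d,s)
    np.save("P3.npy",P)
    im2,d2=cams.get_image("top"); P2=cloud("top",d2); z=P2[...,2]
    m=(np.hypot(P2[...,0]-C[0],P2[...,1]-C[1])<.12)&(z>.06)&(z<.115)&(P2[...,0]<.64); print("pan z",np.median(z[m]),m.sum())
    im3,_=cams.get_image("scene")
    cv2.imwrite("pics/c3.png",np.vstack([im[:,:],cv2.resize(im3[130:230,200:360],(640,400))])[:,:])
    show("")
E
python3 -c "
import cv2;a=cv2.imread('pics/c3.png');cv2.imwrite('pics/c3.png',cv2.resize(a,(480,600)))"
```

```text
low t 14.65 tcp [0.3903 0.2672 0.0035] w 0.0848 gf 0.0 F [-0.7 -0.8 -0.4]
closed t 15.12 tcp [0.3903 0.2672 0.0036] w 0.0437 gf 61.0 F [-0.8 -1.6  8.3]
lifted t 16.73 tcp [0.3897 0.2668 0.2193] w 0.0436 gf 61.5 F [-0.   0.5 -4.9]
on pan t 19.75 tcp [ 0.567  -0.0581  0.1036] w 0.044 gf 62.1 F [ 0.1  1.1 -0.1]
open t 20.24 tcp [ 0.567  -0.058   0.1035] w 0.0847 gf 0.0 F [0.1 0.1 0.4]
pan z 0.09838200750879311 2844
 t 23.04 tcp [ 0.4    -0.05    0.2999] w 0.0852 gf 0.0 F [-0.5 -0.6  0. ]
```

View pics/c3.png

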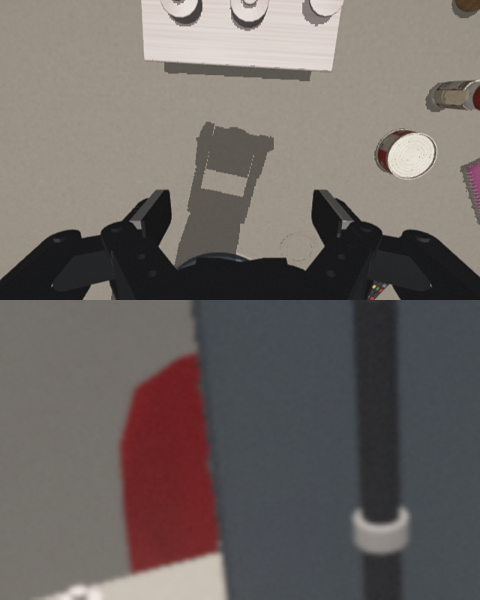

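The second weight stands beside the first. The pan's travel is 27.6 mm, between the ticks at 18 and 32 mm, so the third weight stays on the counter. Now the press.

```bash
python3 - <<'E'
from h import *
arm.set_gripper(0.); show("shut")
t=[.5705,-.148]
arm.move_pose([*t,.20],down(Y))
def top():
    im2,d2=cams.get_image("top"); P2=cloud("top",d2); z=P2[...,2]
    q=sc(0,.0)
    m=(abs(P2[...,0]-C[0])<.07)&(P2[...,1]>-.13)&(P2[...,1]<.06)&(z>.06)&(z<.115)
    print("pan z",np.median(z[m]),m.sum())
top(); im,_=cams.get_image("scene")
arm.move_straight([*t,.14],max_speed=.1); show("pre")
arm.move_straight([*t,.107],max_speed=.03); arm.pause(.4); show("press"); top()
im2,_=cams.get_image("scene")
b=lambda i: cv2.resize(i[130:210,240:345],(630,480),interpolation=cv2.INTER_CUBIC)
cv2.imwrite("pics/pa.png",cv2.resize(np.hstack([b(im),b(im2)]),(800,305)))
E
```

```text
shut t 23.81 tcp [ 0.4  -0.05  0.3 ] w -0.0001 gf 0.0 F [-0.9  0.6  0.4]
pan z 0.09846398774931697 1490
pre t 26.09 tcp [ 0.5708 -0.1481  0.1405] w 0.0 gf 0.0 F [ 0.7 -0.2 -1.9]
press t 27.74 tcp [ 0.5706 -0.148   0.1072] w -0.0003 gf 3.2 F [-2.2  0.2  6.7]
pan z 0.07800175434694878 1652
```

View pics/pa.png

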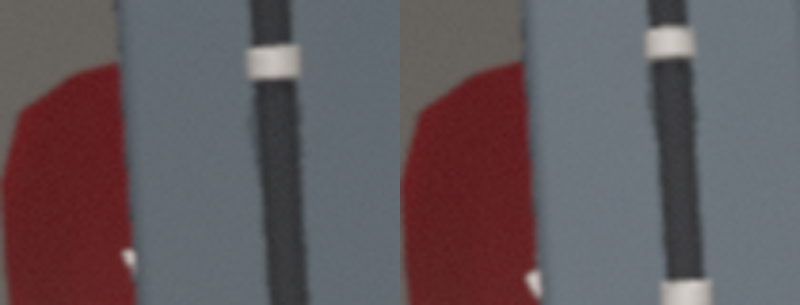

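```bash
python3 - <<'E'
from h import *
arm.move_straight([.5705,-.148,.1057],max_speed=.02); arm.pause(.4); show("press")
s=arm.get_state(); im,d=cams.get_image("wrist"); cv2.imwrite("pics/w5.png",im); P=cloud("wrist",d,s); z=P[...,2]
m=(abs(P[...,0]-C[0])<.06)&(P[...,1]>-.12)&(P[...,1]<.07)&(z>.06)&(z<.09); print("wrist pan z",np.median(z[m]),m.sum())
m=(P[...,0]>.64)&(P[...,0]<.667)&(abs(P[...,1]+.054)<.025)&(z>.12)&(z<.19); print("pointer?",m.sum(),np.median(P[m],0) if m.any() else 0, np.percentile(z[m],[5,95]) if m.any() else 0)
im2,d2=cams.get_image("top"); P2=cloud("top",d2); z=P2[...,2]
m=(abs(P2[...,0]-C[0])<.07)&(P2[...,1]>-.13)&(P2[...,1]<.06)&(z>.06)&(z<.09); print("top pan z",np.median(z[m]),m.sum())
E
```

```text
press t 28.49 tcp [ 0.5706 -0.148   0.1059] w 0.0001 gf 3.3 F [-1.5  0.9  7.3]
wrist pan z 0.07745709592824 34068
pointer? 1625 [ 0.6620707  -0.05575078  0.13904929] [0.12228354 0.15146294]
top pan z 0.0762936105669747 1423
```

View pics/w5.png

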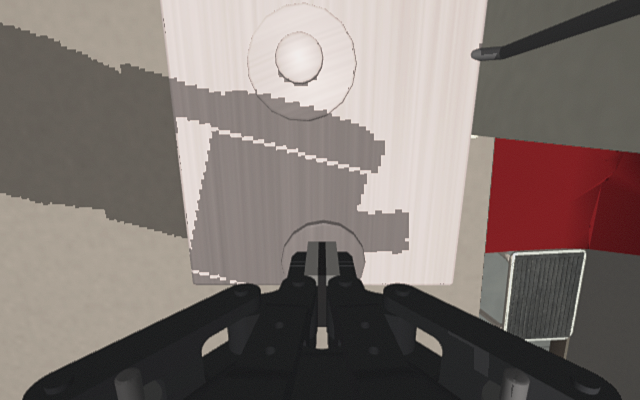

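The shut fingers sit on the thumb plate near (322,255), and a weight is still upright at (300,60). TCP height gives 50.1 mm of travel and the top camera 50.0 mm, so I'm handing in.

```bash
python3 -c "
from h import *
show('final'); print(order.job_done())"
```

```text
final t 28.59 tcp [ 0.5707 -0.1481  0.1059] w 0.0001 gf 3.3 F [-1.9  0.1  6.8]
the job is handed in; nothing more can be done
None
```

The job is handed in at 28.6 s: two weights stand on the pan (27.6 mm travel on their own, between the ticks), the third was left on the counter, and the fingers hold the thumb plate at about 50 mm travel, the long line; levels come from pan depth and arm height, since the arm hid the column's face from the camera.

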